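# Clip a test coupon into its spring-clip holder

## Robot

A 6-joint arm with a two-finger parallel gripper is mounted at the origin on a cart in front of the work surface, level with it; the furniture and walls round the work are solid. World frame = base frame: x ahead of the robot, y to its left, z up, the work surface at z = 0. Lengths are in mm, angles in rad, forces in N, time in s.
With the tool pointing down it reaches from about 300 to 775 mm from the base axis. Payload 14.6 kg.
Tool frame: the origin (TCP) lies on the front face of the gripper's body, between the roots of the fingers; the fingertips stand 97 mm ahead of it and the grasp point (between the pads) lies 78 mm ahead of it; z points along the fingers, y is the direction in which the jaws open and shut (so a half turn about z gives the same grasp; the last joint's range is limited). The gripper opens to 94 mm and grips with 3 to 60 N. Pads are 16 mm wide; open, the fingers measure 119 mm over their backs; the gripper's body (75 mm by 177 mm) begins 78 mm behind the grasp point.
Start: joints at [1.279, 0.3, 1.521, -0, 1.321, -0.067], TCP at [122.6, 536.152, 302.646] pointing down, gripper open.
Joint ranges: [-3.03, 3.03], [-0.79, 2.21], [0.23, 2.52], [-1.04, 4.18], [0, 3.07], [-2.55, 2.55]. Speed limits (rad/s): [2.22, 2.22, 2.57, 3.14, 3.14, 3.14].

## Interface

Orientations are given as [roll, pitch, yaw] about the fixed x, y, z axes, in that order (R = Rz(yaw) Ry(pitch) Rx(roll)).
In Python, from cell import manip, eyes, finder gives the robot as it stands.
- The arm moves only by the tool drive_tool, never from a script. Its argument "rows" is a list of rows, each an object with "offset": the shift along the tool's x, y, z in mm, a list of three; "spin": the turn about the tool's z in degrees; "jaw": the finger opening in mm, from 0 to 94. In form: [{"offset": [dx, dy, dz], "spin": spin, "jaw": jaw}, ...]. A call has 1 to 20 rows; each row shifts and turns the commanded pose from where the row before left it, along the tool's axes as they then stand; what a row does not reach is not made up. A row lasts 1/10 s, in which the tool goes at most 50 mm and 8.59 degrees, less where a joint would pass 70% of its speed; a pose out of reach is approached as far as the arm can. A call is refused whole if a number of a shift passes 50 or a number of a turn 8.59, either way. A call with a gripper value outside its range is refused whole. The fingers move at their own pace and stop on an object; "force" is the grip in N (left out, the last holds). Time passes only in rows, so rows that do not move let the fingers close. It gives the time, the measured TCP pose, the force and the opening at its end, in the units of the state.
- manip.read_state(): the state, without advancing time (a new reading comes with each control period).
- eyes.camera(name): name is "scene" or "top" or "wrist"; returns a dict with "color" (480x640x3 uint8, blue, green, red), "depth" (480x640 float32, mm along the optical axis (not along the pixel's ray), 0 where there is no reading), "vfov" (degrees; the focal length in pixels is half the picture's height over the tangent of half this angle, whatever the lens; pixels are square), "cx", "cy" (the principal point, pixels), "rvec" (rotation vector, rad) and "tvec" (3), from world to camera coordinates, as OpenCV has them. Camera axes: x right, y down, z forward; pixel columns grow to the right and rows downward; lengths in mm; the calibration is good to about 2 mm. A picture is of the moment at which its call begins.
- manip.sign_off(): hands the job in, once; it reports no verdict.
Trained networks look in the newest picture that a camera, given by its name, has taken for a name from the list of things; names that differ only in an ending like _2 or _b are one class to them, and where a whole thing is asked for, a point or a joint stands for the part that bears it (a point fixed in the world has none). Each returns a list of dicts, best first, with "p" (0 to 1); they miss things now and then, are a little off and sometimes report something else, mostly with a low value. They report only what shows in the picture. A call takes as long as a camera call. They do not tell look-alikes from the thing itself.
- finder.find_in(camera, target): "uv" ([column, row] in pixels, amid what is visible of it).
The state is a dict: "clock": time; "joints": joint angles; "qd": joint speeds; "effort": joint torques, N m; "eef_pos": TCP position; "eef_rot": TCP orientation; "wrist_force": force on the tool from outside, world axes, zero at the start; "moment": the same for the moment, N m; "finger_gap": finger opening in mm.
Only numpy, scipy, OpenCV 4.12 (cv2) and the standard library are available. Lean on these libraries where they do the work, as an engineer would, in place of code of your own. Each camera call takes 0.05 s, during which the arm holds its last target. There are 200 camera calls.

## Task

Load the flat metal coupon into the spring-clip holder: press the clip's long thumb bar right down with one fingertip, and while holding it down push the coupon along its track with the other fingertip, under the raised nose of the clip, until it is fully home against the end stop. Then let go, so that the clip comes down on the coupon and holds it. Only press and push: do not pinch or lift the coupon, and leave the things standing around where they are.

Things in the scene. Friction and masses are not known exactly. Their poses are not given: they have to be found in the camera images.
- holder: Grey base plate, 180 (x) x 124 (y) x 14 mm, screwed down, carrying track and clip. Origin: centre of its underside, on the worktop; z up. Deck 14 mm above it. The track runs along +x (near to far end), centre line y = -28 mm, between rails 3 mm high, 42 mm apart. The clip's hinge pin runs along x at y = 0, z = 22 mm, between ears 33 mm high at x = -68 and +58 mm. All is below 45 mm
- end_stop (a point): Middle of the near face of the end stop, a block across the far end of the track, 12 mm high above the deck: x = +60, y = -28, z = 20 mm in the holder's frame
- coupon: Flat metal coupon, 40 x 40 x 10 mm, 0.12 kg, lying on the deck in the track, short of the clip's nose, x axis along the track. Origin: centre of its underside, 14 mm above the worktop (its top: 24 mm). Home, touching the end stop, its origin is at x = +40, y = -28 mm in the holder's frame
- clip (a joint): See-saw turn of the spring clip about its pin, rad. 0: at rest, thumb bar tilted up, nose down on the deck, barring the track. 0.40: bar pressed right down to its stop, nose 13 mm above the deck (3 mm over the coupon). The nose clears the coupon above 0.31; released, it rests on the coupon at about 0.29. Right down takes about 9 N at press_spot; it springs back
- press_spot (a point): Point on the clip's thumb bar, the tail to be pressed: steel plate 110 mm long (holder's x -62 to +48), 52 mm wide. At rest it slopes up from the hinge at 0.40 rad, outer edge (y +52) 41 mm above the worktop. Right down it is level, top 19 mm above the worktop, y +5 to +55: press anywhere and slide along it. The point: on top, mid-length, 32 mm from the pin; right down at x -7, y +32, z 19
- nose_tip (a point): Lowest point of the clip's nose, the rounded tip of a steel arm 18 mm wide (holder's x +32 to +50 mm) that reaches from the hinge over the middle of the track. With the bar right down: x = +41, y = -32, z = 27 mm in the holder's frame, the arm's top at 33 mm
- sample_jar1: Bystander: sample jar, 33 mm across, 55 mm high, standing beyond the holder. Origin: centre of its underside
- sample_jar2: Bystander: sample jar, 33 mm across, 55 mm high, standing to the right of the holder. Origin: centre of its underside
- petri_dish: Bystander: glass petri dish, 64 mm across, 18 mm high, beyond the holder. Origin: centre of its underside
- tweezers: Bystander: tweezers, 132 mm long, 10 mm high, lying along the left side of the holder. Origin: centre of its underside
- vial1: Bystander: capped glass vial, 29 mm across, 98 mm high, to the right of and nearer the robot than the holder. Origin: centre of its underside
- vial2: Bystander: capped glass vial like vial1, beside it. Origin: centre of its underside
Not all that is in view belongs to the job. There is more than one size of the coupon; the one meant has the size given above.

How it is judged (in metres and radians):
On the way, in this order (a step that is already met when the one before it is completed fails the run):
1. a finger presses the thumb bar right down while the coupon is still outside the clip (value of joint clip above 0.34 rad and contact force between the fingers and clip above 1 N and x of coupon in the frame of holder below 0.018 m), for 0.1 s.
2. with a finger still holding the thumb bar down, a finger pushes the coupon at least 10 mm in under the nose (value of joint clip above 0.31 rad and contact force between the fingers and clip above 1 N and contact force between the fingers and coupon above 0.1 N and x of coupon in the frame of holder above 0.022 m), for 0.04 s.
At the end, for the whole second after the job is handed in: The coupon lies flat in the track, home against the end stop to within 4 mm, at rest, with the released clip pressing on it (more than 1 N, clip joint between 0.25 and 0.35 rad) (x of coupon in the frame of holder between 0.036 and 0.043 m and z of coupon in the frame of holder between 0.011 and 0.017 m and angle between coupon's own z axis and vertical below 0.05 rad and contact force between clip and coupon above 1 N and value of joint clip between 0.25 and 0.35 rad and linear speed of coupon below 0.01 m/s); the robot touches nothing.
It fails at once if the coupon is lifted (more than 8 mm off the deck) or tipped (z of coupon in the frame of holder above 0.022 m or angle between coupon's own z axis and vertical above 0.3 rad).
It fails at once if the coupon leaves its track (y of coupon in the frame of holder above -0.018 m or y of coupon in the frame of holder below -0.038 m or x of coupon in the frame of holder below -0.075 m).
It fails at once if a bystander is moved by more than 20 mm or tipped over (distance of any of sample_jar1, sample_jar2, petri_dish, tweezers, vial1, vial2 from where it was at the start of the episode above 0.02 m or angle between any of sample_jar1, sample_jar2, petri_dish, tweezers, vial1, vial2's own z axis and vertical above 0.5 rad).
It also fails if it takes over 54 s, if anything falls off the work surface, if the arm or the gripper's body presses on something with over 40 N, if the wrist force passes 120 N, or if a joint passes its speed limit or range.

## Working session

There is one attempt and no reset: what is moved stays moved. The work goes in short steps, Python scripts to look and compute and a tool call to move; the robot and the scene stay as the last step left them, time stands still between calls to the robot, and variables do not carry over. Pictures are saved under pics/ and viewed, about 8 in all and at most 12, crops included, and the job is handed in when it is done.

Besides the shell and the picture viewer there is one more tool, called after "Emit:" by a JSON object that holds its "fn" and its "kwargs". drive_tool: Moves the arm, as the interface text tells. Its arguments: {"type":"object","properties":{"rows":{"type":"array","items":{"type":"object","properties":{"offset":{"type":"array","items":{"type":"number"}},"spin":{"type":"number"},"jaw":{"type":"number"}}}},"force":{"type":"number"}},"required":["rows"]}

```bash
mkdir -p pics; cat > h.py <<'E'
import numpy as np, cv2
from cell import manip, eyes, finder
def cam(n):
    c=eyes.camera(n); c['f']=240/np.tan(np.radians(c['vfov']/2)); c['R']=cv2.Rodrigues(np.array(c['rvec'],float))[0]; c['t']=np.array(c['tvec'],float).ravel(); return c
def pt(c,u,v,z=None):
    u,v=float(u),float(v); r=np.array([(u-c['cx'])/c['f'],(v-c['cy'])/c['f'],1]); o=-c['R'].T@c['t']; d=c['R'].T@r
    if z is None:
        w=c['depth'][max(0,int(v)-2):int(v)+3,max(0,int(u)-2):int(u)+3]; w=w[w>0]
        return o+d*np.median(w) if len(w) else None
    return o+d*(z-o[2])/d[2]
def proj(c,p):
    q=c['R']@np.array(p,float)+c['t']; return c['f']*q[:2]/q[2]+[c['cx'],c['cy']]
E
python3 - <<'E'
from h import *
np.set_printoptions(precision=1,suppress=True)
for n in ['top','scene']:
    c=cam(n); cv2.imwrite(f'pics/{n}0.png',c['color']); print(n,c['f'],-c['R'].T@c['t'])
    for t in ['holder','coupon','clip','press_spot','nose_tip','end_stop','sample_jar1','petri_dish','tweezers','vial1']:
        for d in finder.find_in(n,t)[:3]: print(t,round(d['p'],2),np.array(d['uv']),pt(c,*d['uv']))
print(manip.read_state())
E
```

```text
top 512.3607387226713 [444.5  57.1 881.7]
holder 0.56 [333.7 251.5] [560.   29.4  21.9]
coupon 0.91 [344.8 359.9] [379.9  13.5  13.3]
coupon 0.86 [415.7 293. ] [ 489.2 -109.6    7.4]
coupon 0.65 [352.5 254.5] [554.3  -2.2  23.9]
clip 0.88 [327.9 255.3] [553.   39.4  26.6]
press_spot 0.85 [323.7 253.1] [556.5  46.5  29.5]
nose_tip 0.94 [323.1 254.3] [554.4  47.5  29.4]
end_stop 0.75 [333.2 251.6] [559.9  30.3  21.9]
sample_jar1 0.93 [299.9 176. ] [683.   84.9  55. ]
sample_jar1 0.73 [386.4 219.8] [607.3 -57.1  54.9]
petri_dish 0.9 [343.7 160.9] [720.4   9.4  17.6]
vial1 0.79 [459.1 344.3] [ 407.  -154.6   98.2]
vial1 0.73 [426.1 338.9] [ 415.6 -105.4   97.4]
scene 444.2251178597612 [156.9 527.6 735.8]
coupon 0.75 [384.  306.4] [383.4  30.8  13.1]
coupon 0.71 [378.4 247.1] [ 484.1 -104.9    8.3]
coupon 0.56 [326.1 253.2] [556.5  -4.2  24.7]
clip 0.81 [313.8 269.7] [542.2  56.7  35. ]
press_spot 0.97 [311.4 260.3] [570.1  30.3  22.2]
nose_tip 0.64 [313.6 263.9] [558.9  36.6  23.9]
end_stop 0.69 [257.  250.4] [668.9  94.   41.8]
end_stop 0.59 [314.6 267.2] [547.4  47.5  31. ]
sample_jar1 0.9 [321.9 226.9] [602.6 -48.2  44.2]
sample_jar1 0.84 [255.2 248.8] [669.3  98.   49.8]
petri_dish 0.58 [299.1 294.8] [542.9 105.4  -1.2]
petri_dish 0.57 [270.5 229.1] [710.3   9.   16.6]
tweezers 0.54 [308.1 296.1] [524.7  97.9   1.4]
vial1 0.98 [415.8 241.9] [ 401.5 -108.8   73.9]
vial1 0.86 [427.2 232.4] [ 398.  -152.5   70.2]
{'clock': 1.1, 'joints': array([ 1.3,  0.3,  1.5,  0. ,  1.3, -0.1]), 'qd': array([-0., -0., -0., -0., -0.,  0.]), 'effort': array([ -0. , -53.2, -35.3,   0.1,   0. ,  -0. ]), 'eef_pos': array([122.6, 536.2, 302.6]), 'eef_rot': array([-3.1, -0. ,  2.9]), 'wrist_force': array([-0.7,  0. ,  0.1]), 'moment': array([ 0.,  0., -0.]), 'finger_gap': 94.18247623375409}
```

View pics/top0.png

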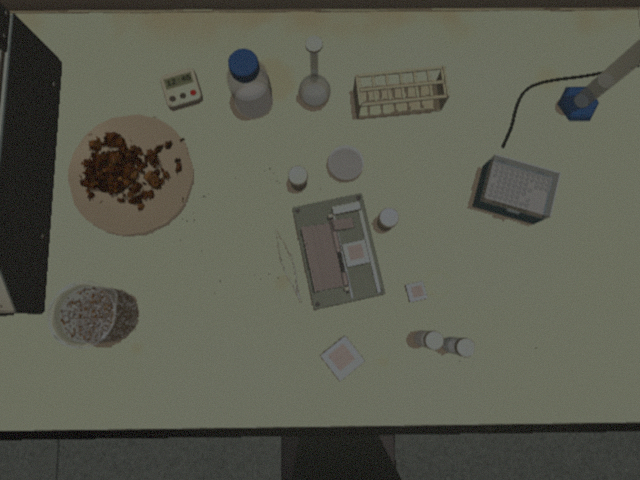

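View pics/scene0.png

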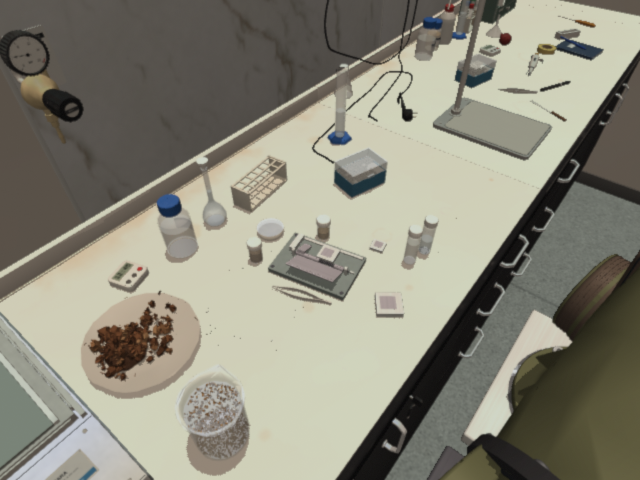

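The top view shows the holder at about (338,251). Its +x points up and slightly left, and the coupon is in the track at (355,252). The loose plates at (342,358) and (416,292) are decoys. Next I'll fit the holder pose from the top depth and colour.

```bash
python3 - <<'E'
from h import *
np.set_printoptions(precision=2,suppress=True)
c=cam('top')
vv,uu=np.mgrid[170:330,270:410]
P=np.array([pt(c,u,v) if c['depth'][v,u]>0 else [0,0,-99] for v,u in zip(vv.ravel(),uu.ravel())]); 
Z=P[:,2].reshape(vv.shape)
m=((Z>8)&(Z<48)).astype(np.uint8)
m=cv2.morphologyEx(m,cv2.MORPH_OPEN,np.ones((3,3)))
n,l,s,_=cv2.connectedComponentsWithStats(m); k=1+np.argmax(s[1:,4]); m=(l==k)
Q=P[(m&(Z<18)).ravel()]; 
r=cv2.minAreaRect(P[m.ravel()][:,:2].astype(np.float32)); print(r, np.median(Q[:,2]))
b=cv2.boxPoints(r); print(b)
g=cv2.resize(c['color'][180:325,280:400],None,fx=5,fy=4.14*5/4.14,interpolation=cv2.INTER_CUBIC)
cv2.imwrite('pics/crop.png',cv2.convertScaleAbs(g[:600*2],alpha=1.8)[:725])
g=cv2.resize(c['color'][185:318,283:396],None,fx=4.5,fy=4.5,interpolation=cv2.INTER_CUBIC); cv2.imwrite('pics/crop.png',cv2.convertScaleAbs(g,alpha=1.8))
s=manip.read_state(); from scipy.spatial.transform import Rotation as R
print(R.from_euler('xyz',s['eef_rot']).as_matrix(), s['eef_rot'])
E
```

```text
((563.5220947265625, 22.2052001953125), (180.3794403076172, 124.42982482910156), 11.690494537353516) 14.191896060708018
[[462.6   64.85]
 [487.81 -56.99]
 [664.45 -20.44]
 [639.23 101.4 ]]
[[-0.97  0.22  0.  ]
 [ 0.22  0.97  0.  ]
 [-0.    0.   -1.  ]] [3.14 0.   2.92]
```

View pics/crop.png

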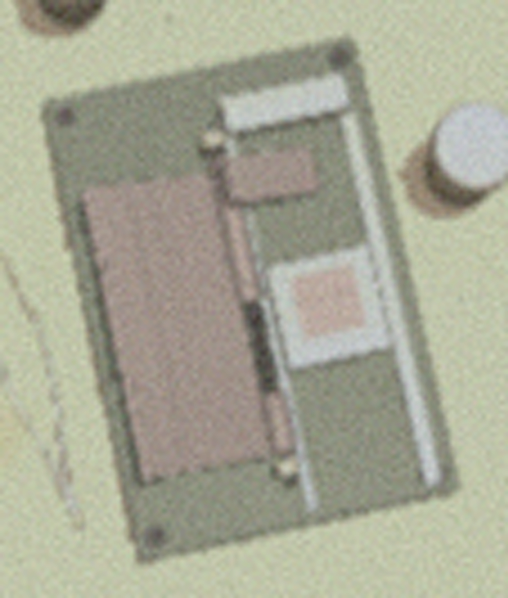

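The fit matches the known sizes: 180.4 × 124.4 mm, deck at 14.2. Holder centre is (563.5, 22.2) and yaw is 11.7°. The coupon sits at holder x ≈ -12, y ≈ -28. I'll fly above a spot behind the coupon, with the jaws along the holder's y.

Emit:
{"fn": "drive_tool", "kwargs": {"rows": [{"offset": [-31.2, -26.2, 0], "jaw": 52}, {"offset": [-31.2, -26.2, 0], "jaw": 52}, {"offset": [-31.2, -26.2, 0], "jaw": 52}, {"offset": [-31.2, -26.2, 0], "jaw": 52}, {"offset": [-31.2, -26.2, 0], "jaw": 52}, {"offset": [-31.2, -26.2, 0], "jaw": 52}, {"offset": [-31.2, -26.2, 0], "jaw": 52}, {"offset": [-31.2, -26.2, 0], "jaw": 52}, {"offset": [-31.2, -26.2, 0], "jaw": 52}, {"offset": [-31.2, -26.2, 0], "jaw": 52}, {"offset": [-31.2, -26.2, 0], "jaw": 52}, {"offset": [-31.2, -26.2, 0], "jaw": 52}, {"offset": [-31.2, -26.2, 0], "jaw": 52}, {"offset": [-31.2, -26.2, 0], "jaw": 52}, {"offset": [-31.2, -26.2, 0], "jaw": 52}, {"offset": [-31.2, -26.2, 0], "jaw": 52}, {"offset": [0, 0, 0], "spin": -8.2, "jaw": 52}, {"offset": [0, 0, 0], "spin": -8.2, "jaw": 52}, {"offset": [0, 0, 0], "spin": -8.2, "jaw": 52}, {"offset": [0, 0, 0], "jaw": 52}]}}

```text
validation failed for argument at $.ro...
```

Emit:
{"fn": "drive_tool", "kwargs": {"rows": [{"offset": [-31.2, -26.2, 0], "spin": 0, "jaw": 52}, {"offset": [-31.2, -26.2, 0], "spin": 0, "jaw": 52}, {"offset": [-31.2, -26.2, 0], "spin": 0, "jaw": 52}, {"offset": [-31.2, -26.2, 0], "spin": 0, "jaw": 52}, {"offset": [-31.2, -26.2, 0], "spin": 0, "jaw": 52}, {"offset": [-31.2, -26.2, 0], "spin": 0, "jaw": 52}, {"offset": [-31.2, -26.2, 0], "spin": 0, "jaw": 52}, {"offset": [-31.2, -26.2, 0], "spin": 0, "jaw": 52}, {"offset": [-31.2, -26.2, 0], "spin": 0, "jaw": 52}, {"offset": [-31.2, -26.2, 0], "spin": 0, "jaw": 52}, {"offset": [-31.2, -26.2, 0], "spin": 0, "jaw": 52}, {"offset": [-31.2, -26.2, 0], "spin": 0, "jaw": 52}, {"offset": [-31.2, -26.2, 0], "spin": 0, "jaw": 52}, {"offset": [-31.2, -26.2, 0], "spin": 0, "jaw": 52}, {"offset": [-31.2, -26.2, 0], "spin": 0, "jaw": 52}, {"offset": [-31.2, -26.2, 0], "spin": 0, "jaw": 52}, {"offset": [0, 0, 0], "spin": -8.2, "jaw": 52}, {"offset": [0, 0, 0], "spin": -8.2, "jaw": 52}, {"offset": [0, 0, 0], "spin": -8.2, "jaw": 52}, {"offset": [0, 0, 0], "spin": 0, "jaw": 52}]}}

```text
clock: 3.15
eef_pos: [515.8, 16.2, 302.6]
eef_rot: [3.142, -0.0, -2.935]
wrist_force: [-0.4, 0.9, -0.6]
finger_gap: 51.8
```

```bash
python3 - <<'E'
from h import *
np.set_printoptions(precision=1,suppress=True)
c=cam('wrist'); print(-c['R'].T@c['t'])
Hc=np.array([563.5,22.2]);a=np.radians(11.69);A=np.array([[np.cos(a),-np.sin(a)],[np.sin(a),np.cos(a)]])
W=lambda x,y,z:[*(Hc+A@[x,y]),z]
for t in ['coupon','nose_tip','press_spot','end_stop']:
    for d in finder.find_in('wrist',t)[:2]:
        p=pt(c,*d['uv']); print(t,round(d['p'],2),np.array(d['uv']),None if p is None else (A.T@(p[:2]-Hc),p[2]))
img=c['color'].copy()
def poly(pts,col): cv2.polylines(img,[np.array([proj(c,W(*p)) for p in pts]).astype(int)],True,col,1)
poly([(-90,-62,14),(90,-62,14),(90,62,14),(-90,62,14)],(0,0,255))
poly([(-32,-48,24),(8,-48,24),(8,-8,24),(-32,-8,24)],(0,255,0))
poly([(60,-49,26),(60,-7,26)],(255,0,0))
for y in(-28,36): poly([(-56,y-6,19),(-40,y-6,19),(-40,y+6,19),(-56,y+6,19)],(255,0,255))
cv2.imwrite('pics/w1.png',img)
E
```

```text
[451.1   1.9 383.2]
coupon 0.84 [352.9  72.9] (array([-175.6,   31.6]), np.float64(12.516413007353322))
coupon 0.8 [189.1 168.3] (array([ -95.7, -114.1]), np.float64(6.702256233281901))
nose_tip 0.61 [403.8 243.5] (array([-24.6,  85. ]), np.float64(-1.3817531457236214))
nose_tip 0.57 [341.4 269.3] (array([-7.3, 23.6]), np.float64(27.70449152064674))
press_spot 0.96 [343.8 272.6] (array([-4.5, 25.8]), np.float64(28.511521853605416))
press_spot 0.57 [268.5 421.1] (array([158. , -47.8]), np.float64(16.67440837033638))
end_stop 0.64 [319.4 260.9] (array([-12.9,   3.7]), np.float64(19.656100408923635))
end_stop 0.53 [344.1 274.2] (array([-3. , 26.1]), np.float64(28.544836989086377))
```

View pics/w1.png

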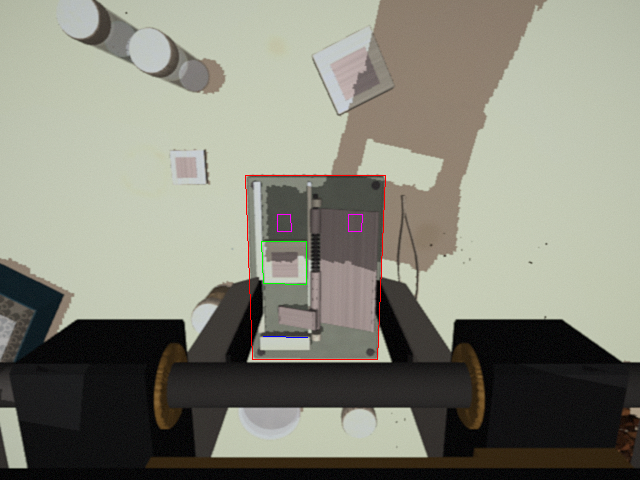

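The overlay agrees with the picture. The holder outline and end stop match, the coupon is at (285,265), and both finger spots (magenta) are free. I'm going down and pressing the bar.

Emit:
{"fn": "drive_tool", "kwargs": {"rows": [{"offset": [0, 0, 40], "spin": 0, "jaw": 52}, {"offset": [0, 0, 40], "spin": 0, "jaw": 52}, {"offset": [0, 0, 40], "spin": 0, "jaw": 52}, {"offset": [0, 0, 30], "spin": 0, "jaw": 52}, {"offset": [0, 0, 10], "spin": 0, "jaw": 52}, {"offset": [0, 0, 6], "spin": 0, "jaw": 52}, {"offset": [0, 0, 6], "spin": 0, "jaw": 52}, {"offset": [0, 0, 6], "spin": 0, "jaw": 52}, {"offset": [0, 0, 5], "spin": 0, "jaw": 52}, {"offset": [0, 0, 2], "spin": 0, "jaw": 52}, {"offset": [0, 0, 0], "spin": 0, "jaw": 52}, {"offset": [0, 0, 0], "spin": 0, "jaw": 52}]}}

```text
clock: 4.6
eef_pos: [516.5, 16.5, 118.8]
eef_rot: [3.142, 0.002, -2.937]
wrist_force: [-1.1, 2.3, 7.5]
finger_gap: 51.9
```

Emit:
{"fn": "drive_tool", "kwargs": {"rows": [{"offset": [0, 0, 1.5], "spin": 0, "jaw": 52}, {"offset": [0, 0, 1.5], "spin": 0, "jaw": 52}, {"offset": [0, 0, 0], "spin": 0, "jaw": 52}, {"offset": [0, 0, 0], "spin": 0, "jaw": 52}]}}

```text
clock: 5.0
eef_pos: [516.5, 16.5, 116.2]
eef_rot: [-3.142, 0.003, -2.937]
wrist_force: [-1.9, 2.9, 11.4]
finger_gap: 52.0
```

Emit:
{"fn": "drive_tool", "kwargs": {"rows": [{"offset": [0, 0, 1.5], "spin": 0, "jaw": 52}, {"offset": [0, 0, 0], "spin": 0, "jaw": 52}, {"offset": [0, 0, 0], "spin": 0, "jaw": 52}]}}

```text
clock: 5.3
eef_pos: [516.7, 16.5, 115.7]
eef_rot: [-3.141, 0.003, -2.937]
wrist_force: [-7.9, 2.5, 25.3]
finger_gap: 52.2
```

```bash
python3 - <<'E'
from h import *
c=cam('scene'); g=cv2.resize(c['color'][215:315,250:390],None,fx=5,fy=5,interpolation=cv2.INTER_CUBIC); cv2.imwrite('pics/s2.png',g)
E
```

```text
(no output)
```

View pics/s2.png

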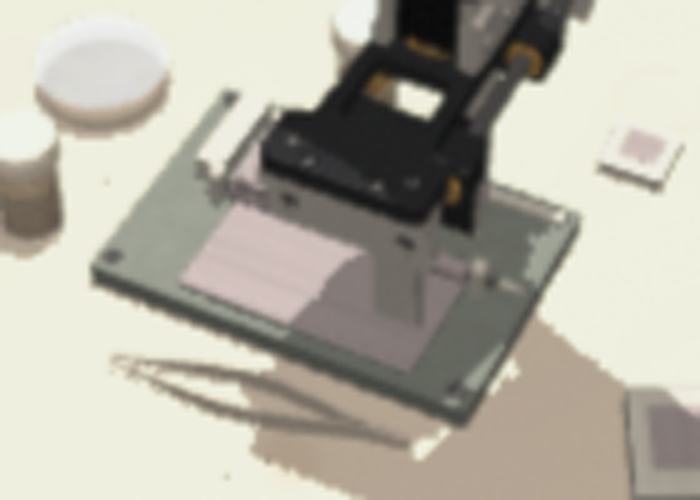

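The bar lies level at its stop with 25 N on it. I'll ease off slightly and start pushing.

Emit:
{"fn": "drive_tool", "kwargs": {"rows": [{"offset": [0, 0, -0.5], "spin": 0, "jaw": 52}, {"offset": [-3, 0, 0], "spin": 0, "jaw": 52}, {"offset": [-3, 0, 0], "spin": 0, "jaw": 52}, {"offset": [-3, 0, 0], "spin": 0, "jaw": 52}, {"offset": [-3, 0, 0], "spin": 0, "jaw": 52}, {"offset": [-3, 0, 0], "spin": 0, "jaw": 52}, {"offset": [-3, 0, 0], "spin": 0, "jaw": 52}, {"offset": [-3, 0, 0], "spin": 0, "jaw": 52}, {"offset": [-3, 0, 0], "spin": 0, "jaw": 52}, {"offset": [-3, 0, 0], "spin": 0, "jaw": 52}, {"offset": [-3, 0, 0], "spin": 0, "jaw": 52}]}}

```text
clock: 6.45
eef_pos: [544.6, 21.9, 115.7]
eef_rot: [-3.141, -0.002, -2.937]
wrist_force: [-24.1, -6.7, 29.4]
finger_gap: 52.4
```

Emit:
{"fn": "drive_tool", "kwargs": {"rows": [{"offset": [0, 0, -0.8], "spin": 0, "jaw": 52}, {"offset": [-1, 0, 0], "spin": 0, "jaw": 52}, {"offset": [-2, 0, 0], "spin": 0, "jaw": 52}, {"offset": [-2, 0, 0], "spin": 0, "jaw": 52}]}}

```text
clock: 6.85
eef_pos: [549.4, 23.0, 116.0]
eef_rot: [-3.141, -0.002, -2.937]
wrist_force: [-14.6, -4.8, 22.1]
finger_gap: 51.9
```

```bash
python3 - <<'E'
from h import *
c=cam('wrist'); cv2.imwrite('pics/w3.png',c['color']); print(manip.read_state()['wrist_force'])
E
```

```text
[-13.04847196  -3.87335672  20.23072435]
```

View pics/w3.png

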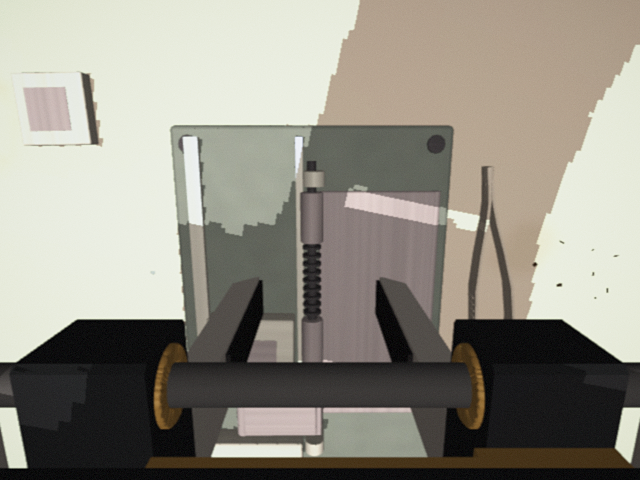

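```bash
python3 - <<'E'
from h import *
c=cam('wrist')
Hc=np.array([563.5,22.2]);a=np.radians(11.69);A=np.array([[np.cos(a),-np.sin(a)],[np.sin(a),np.cos(a)]])
W=lambda x,y,z:[*(Hc+A@[x,y]),z]
p=manip.read_state()['eef_pos'][:2]; h=A.T@(p-Hc); print(h)
for u,v in[(275,315),(280,316),(288,317),(272,340),(280,376)]:
    q=pt(c,u,v,24); print(u,v,A.T@(q[:2]-Hc), pt(c,u,v+2)[2])
print(proj(c,W(h[0]+8,-28,19)),proj(c,W(h[0]-8,-28+6,19)))
E
```

```text
[-13.27343895   3.55979474]
275 315 [ -6.2278411  -16.82071417] 18.85833889137652
280 316 [ -5.74649512 -14.57737701] 20.004755149261285
288 317 [ -5.26546083 -10.97757937] 20.699770602744138
272 340 [  6.02046459 -18.48780467] 22.805388600394963
280 376 [ 24.32527298 -15.21562645] 131.3674289070804
[252.03448822 312.64203631] [263.94596306 279.69396225]
```

The measured coupon rear edge is x = -5.5 and the finger front is at -5.3, so they're in contact and the coupon is at about +14.5. It needs another 25 mm or so.

Emit:
{"fn": "drive_tool", "kwargs": {"rows": [{"offset": [-2, 0, 0], "spin": 0, "jaw": 52}, {"offset": [-2, 0, 0], "spin": 0, "jaw": 52}, {"offset": [-2, 0, 0], "spin": 0, "jaw": 52}, {"offset": [-2, 0, 0], "spin": 0, "jaw": 52}, {"offset": [-2, 0, 0], "spin": 0, "jaw": 52}, {"offset": [-2, 0, 0], "spin": 0, "jaw": 52}]}}

```text
clock: 7.55
eef_pos: [561.3, 25.4, 116.0]
eef_rot: [-3.141, -0.002, -2.937]
wrist_force: [-14.6, -4.8, 21.6]
finger_gap: 52.1
```

Emit:
{"fn": "drive_tool", "kwargs": {"rows": [{"offset": [-2, 0, 0], "spin": 0, "jaw": 52}, {"offset": [-2, 0, 0], "spin": 0, "jaw": 52}, {"offset": [-2, 0, 0], "spin": 0, "jaw": 52}, {"offset": [-2, 0, 0], "spin": 0, "jaw": 52}, {"offset": [-1, 0, 0], "spin": 0, "jaw": 52}, {"offset": [-1, 0, 0], "spin": 0, "jaw": 52}]}}

```text
clock: 8.15
eef_pos: [570.7, 27.4, 116.0]
eef_rot: [-3.141, -0.003, -2.937]
wrist_force: [-17.5, -5.2, 20.7]
finger_gap: 51.7
```

Emit:
{"fn": "drive_tool", "kwargs": {"rows": [{"offset": [-1, 0, 0], "spin": 0, "jaw": 52}, {"offset": [-1, 0, 0], "spin": 0, "jaw": 52}, {"offset": [-1, 0, 0], "spin": 0, "jaw": 52}]}}

```text
clock: 8.45
eef_pos: [573.5, 27.9, 115.9]
eef_rot: [-3.141, -0.004, -2.937]
wrist_force: [-25.3, -6.7, 26.8]
finger_gap: 51.6
```

Emit:
{"fn": "drive_tool", "kwargs": {"rows": [{"offset": [-1, 0, 0], "spin": 0, "jaw": 52}, {"offset": [0, 0, 0], "spin": 0, "jaw": 52}]}}

```text
clock: 8.65
eef_pos: [573.8, 27.9, 115.9]
eef_rot: [3.141, -0.006, -2.937]
wrist_force: [-28.0, -8.2, 29.6]
finger_gap: 51.9
```

```bash
python3 - <<'E'
from h import *
c=cam('wrist'); print(manip.read_state()['wrist_force'])
c=cam('top'); g=cv2.resize(c['color'][185:318,283:396],None,fx=4.5,fy=4.5,interpolation=cv2.INTER_CUBIC); cv2.imwrite('pics/t4.png',cv2.convertScaleAbs(g,alpha=1.8))
c=cam('scene'); g2=cv2.resize(c['color'][215:315,250:390],None,fx=5,fy=5,interpolation=cv2.INTER_CUBIC); cv2.imwrite('pics/s4.png',g2)
E
```

```text
[-27.21437202  -8.49800071  28.95840242]
```

View pics/s4.png

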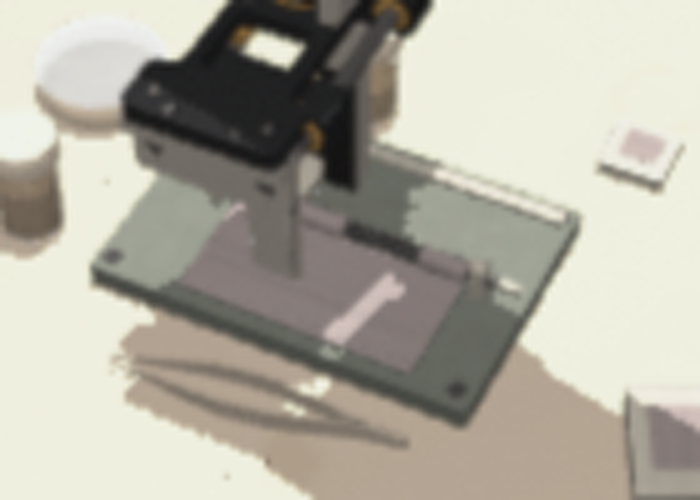

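The tool moved only 0.3 of the 1 mm commanded while the force rose. At hx ≈ 11.2 that puts the coupon at its stop. I'm backing off slightly and lifting.

Emit:
{"fn": "drive_tool", "kwargs": {"rows": [{"offset": [2, 0, 0], "spin": 0, "jaw": 52}, {"offset": [2, 0, 0], "spin": 0, "jaw": 52}, {"offset": [2, 0, 0], "spin": 0, "jaw": 52}, {"offset": [0, 0, -5], "spin": 0, "jaw": 52}, {"offset": [0, 0, -5], "spin": 0, "jaw": 52}, {"offset": [0, 0, -10], "spin": 0, "jaw": 52}, {"offset": [0, 0, -30], "spin": 0, "jaw": 52}, {"offset": [0, 0, -40], "spin": 0, "jaw": 52}, {"offset": [0, 0, -40], "spin": 0, "jaw": 52}, {"offset": [40, 0, -40], "spin": 0, "jaw": 52}, {"offset": [45, 0, -10], "spin": 0, "jaw": 52}, {"offset": [45, 0, 0], "spin": 0, "jaw": 52}, {"offset": [0, 0, 0], "spin": 0, "jaw": 52}]}}

```text
clock: 10.1
eef_pos: [443.1, 1.5, 290.4]
eef_rot: [-3.141, -0.0, -2.938]
wrist_force: [0.7, -1.1, 0.1]
finger_gap: 51.5
```

```bash
python3 - <<'E'
from h import *
np.set_printoptions(precision=1,suppress=True)
c=cam('wrist')
Hc=np.array([563.5,22.2]);a=np.radians(11.69);A=np.array([[np.cos(a),-np.sin(a)],[np.sin(a),np.cos(a)]])
W=lambda x,y,z:[*(Hc+A@[x,y]),z]
img=c['color'].copy()
def poly(pts,col): cv2.polylines(img,[np.array([proj(c,W(*p)) for p in pts]).astype(int)],True,col,1)
poly([(-90,-62,14),(90,-62,14),(90,62,14),(-90,62,14)],(0,0,255))
poly([(20,-48,24),(60,-48,24),(60,-8,24),(20,-8,24)],(0,255,0))
cv2.imwrite('pics/w5.png',img)
u,v=proj(c,W(0,40,28)); print('bar z at y40',pt(c,u,v))
t=cam('top'); g=cv2.resize(t['color'][185:318,283:396],None,fx=4.5,fy=4.5,interpolation=cv2.INTER_CUBIC); g=cv2.convertScaleAbs(g,alpha=1.8)
k=cv2.resize(img,(640,480)); cv2.imwrite('pics/j5.png',cv2.hconcat([cv2.resize(g,(380,450)),cv2.resize(img[200:,200:440],(385,450))]))
for p in [(0,40,28),(0,30,24)]:
    u,v=proj(t,W(*p)); q=pt(t,u,v); print(A.T@(q[:2]-Hc),q[2])
print(manip.read_state()['wrist_force'])
E
```

```text
bar z at y40 [558.5  62.6  22.1]
[ 0.5 39.9] 23.929457817918433
[ 0.2 29.9] 22.33252875220728
[ 1.3 -0.3  0.2]
```

View pics/j5.png

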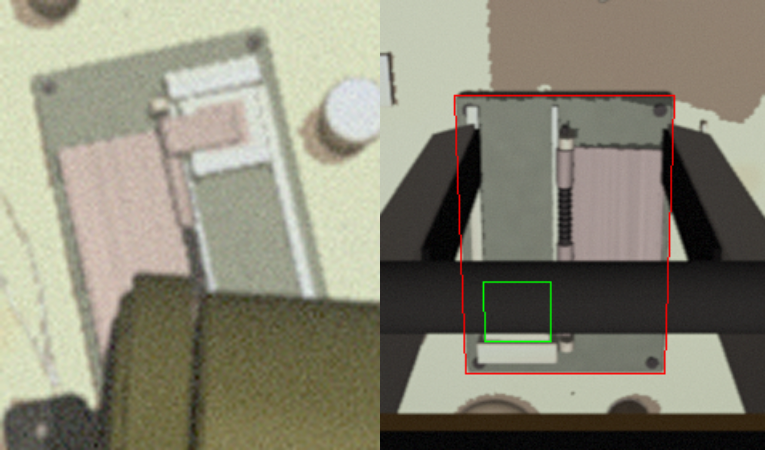

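```bash
python3 - <<'E'
from h import *
np.set_printoptions(precision=1,suppress=True)
t=cam('top')
Hc=np.array([563.5,22.2]);a=np.radians(11.69);A=np.array([[np.cos(a),-np.sin(a)],[np.sin(a),np.cos(a)]])
g=cv2.cvtColor(t['color'],cv2.COLOR_BGR2GRAY).astype(np.float32)
for x in range(10,76,2):
    s=[]
    for y in np.arange(-46,-40,1.):   # strip beside the nose
        u,v=proj(t,[*(Hc+A@[x,y]),24]); s.append(cv2.getRectSubPix(g,(1,1),(float(u),float(v)))[0,0])
    print(x,round(float(np.mean(s))),end='; ')
E
```

```text
10 85; 12 87; 14 84; 16 80; 18 76; 20 91; 22 117; 24 122; 26 122; 28 121; 30 121; 32 120; 34 120; 36 119; 38 120; 40 119; 42 119; 44 119; 46 118; 48 118; 50 118; 52 120; 54 121; 56 121; 58 116; 60 98; 62 108; 64 121; 66 122; 68 121; 70 122; 72 118; 74 108;
```

The coupon runs from x ≈ 20.3 to 60, so it's home, and the clip is at about 0.28 rad. Handing in.

```bash
python3 -c "
from cell import manip
print(manip.sign_off())"
```

```text
the job is handed in; nothing more can be done
None
```

The coupon is loaded: it lies home against the end stop with the released clip resting on it. I handed the job in at about 10 s on the robot's clock, and the hand-in reports no verdict.

I pressed the thumb bar down to its stop with one fingertip. With it held down, I pushed the coupon in with the other until the tool stalled, then backed off and lifted clear.

**Last checks:**
- **Coupon position:** its edges in the top view are at holder x ≈ 20 and 60 mm, so its centre is at about 40 mm.
- **Clip:** the bar's tilt puts it at about 0.28 rad, resting on the coupon. I did not measure the clip's force on the coupon directly.
- **Robot:** the tool is clear, with wrist force at about 1 N, which is sensor noise.
- **Bystanders:** none were touched as far as the pictures show. I did not measure their positions again at the end.

No check failed or disagreed. While pressing and pushing, the downward force reached about 30 N, more than the 9 N needed, because the bar was already against its stop.

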